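# Test-run the powder extractor's fan switch

## Robot

A 6-joint arm with a two-finger parallel gripper is mounted at the origin on a cart in front of the work surface, level with it; the furniture and walls round the work are solid. World frame = base frame: x ahead of the robot, y to its left, z up, the work surface at z = 0. Lengths are in mm, angles in rad, forces in N, time in s.
With the tool pointing down it reaches from about 275 to 825 mm from the base axis. Payload 5.2 kg.
Tool frame: the origin (TCP) lies at the very end of the fingers, on their centre line; the grasp point (between the pads) lies 19 mm behind it (r.grasp_offset is the z of the grasp point in the tool frame, in mm); z points along the fingers, y is the line along which they close (so a half turn about z gives the same grasp; the last joint's range is limited). The gripper opens to 93 mm and grips with 3 to 60 N. Pads are 15 mm wide; open, the fingers measure 128 mm over their backs; the gripper's body (75 mm by 188 mm) begins 65 mm behind the grasp point.
Start: joints at [-1.42, 0.259, 1.535, -0, 1.348, -0.203], TCP at [190.577, -515.932, 218.653] pointing down, gripper open.
Joint ranges: [-3.14, 3.14], [-0.91, 2.08], [0.19, 2.58], [-1.22, 4.36], [0.22, 2.71], [-3.12, 3.12]. Speed limits (rad/s): [2.57, 2.57, 3.14, 3.14, 3.14, 3.14].

## Interface

Orientations are given as a 3x3 rotation matrix whose columns are the frame's x, y, z axes.
In Python, from station import readout, eyes, r gives the robot as it stands. The module is installed in compiled form; this text tells all that it offers.
- The arm moves only by the shell command python3 -m creep 'ROWS' [FORCE]. ROWS is a JSON object of lists of equal length, an entry for each row: "travel": the shift along the world's x, y, z each as a share of 0.5 m, from -1 to 1, a list of three; "delta_rot": the turn, a rotation vector about the world's x, y, z each as a share of 90 degrees, from -1 to 1, a list of three; "gripper": the opening, from 0 (shut) to 1 (fully open). A call has 1 to 20 rows; each row is the pose to reach, as a shift and turn from the pose commanded when the call began; what a row does not reach only later rows make up. A row lasts 1/8 s, in which the tool goes at most 62.5 mm and 10.7 degrees, less where a joint would pass 70% of its speed; a pose out of reach is approached as far as the arm can. A call with a number of a shift or a turn outside -1 to 1 is refused whole. A call with a gripper value outside its range is refused whole. The fingers move at their own pace and stop on an object; FORCE is the grip in N (left out, the last holds). Time passes only in rows, so rows that repeat a pose let the fingers close. It gives the time, the measured TCP pose, the force and the opening at its end, in the units of the state.
- readout.state(): the state, without advancing time (a new reading comes with each control period).
- eyes.get_image(name): name is "scene" or "top"; returns (picture, depth): 400x640x3 uint8, red, green, blue; 400x640 float32, mm along the optical axis (not along the pixel's ray), 0 where there is no reading.
- eyes.get_calibration(name): a dict with "fx", "fy", "cx", "cy" (pixels), "world_to_cam" (4x4, takes a point from world to camera coordinates). Camera axes: x right, y down, z forward; pixel columns grow to the right and rows downward; lengths in mm; the calibration is good to about 2 mm. A picture is of the moment at which its call begins. get_calibration takes no time and is no camera call.
- r.close_job(): hands the job in, once; it reports no verdict.
The state is a dict: "time": time; "qpos": joint angles; "joint_velocities": joint speeds; "joint_efforts": joint torques, N m; "tool_pos": TCP position; "eef_rot": TCP orientation; "ft_force": force on the tool from outside, world axes, zero at the start; "torque": the same for the moment, N m; "width": opening from 0.0 (shut) to 1.0 (fully open).
Only numpy, scipy, OpenCV 4.12 (cv2) and the standard library are available. Lean on these libraries where they do the work, as an engineer would, in place of code of your own. Each camera call takes 0.05 s, during which the arm holds its last target. There are 200 camera calls.

## Task

Give the powder extractor's fan a short test run before dusting for prints: on the white extractor box, pull the fan switch (the broad mushroom-headed knob) straight up until it clicks out at its detent, then push it back down fully home and let go. The slim knob beside it is the work-light switch: leave it pushed in.

Things in the scene. Friction and masses are not known exactly. Their poses are not given: they have to be found in the camera images.
- extractor: Powder extractor: white box fixed to the desk, 150 (x) x 220 (y) x 60 mm tall, black louvres on its -x side, round stub on its +x side. Origin: centre of its underside, z up. Both knobs stand on its flat, otherwise bare top, at x = -15 mm, one at y = +50 mm and one at y = -50 mm (either may be on either side). Small loose things up to 70 mm tall stand on the desk round it.
- fan_grip (a point): Point on the axis of the fan switch's head: black plastic mushroom knob, round head 40 mm in diameter with an upright side, 24 mm tall with a chamfered top, on a thin 12 mm stem. The point lies 12 mm above the head's underside, 12 mm below its top and, knob home, 26 mm above the box's top; it rises with the knob. z is up, y along the row of knobs. The knob need not be turned.
- fan_knob (a joint): Travel of the fan switch in m, straight up: 0 = pushed fully home (off, as at the start), 0.020 = out at its detent (on), where it also stops. It snaps: a spring holds it at either end; pulling it out or pushing it in takes about 7 N at first, falling to nothing half-way, from where it snaps over to the other end and stays.
- lamp_grip (a point): Point on the axis of the slim work-light knob, to be left alone: black plastic cylinder 20 mm in diameter and 26 mm tall, 100 mm from the fan knob, the same kind of switch, pushed in at the start. The point lies 27 mm above the box's top and 13 mm below the knob's top; it rises with the knob.

How it is judged:
By the outcome, as a careful person would: the job done as asked, in the order asked, and still so for the second after the job is handed in, with the robot touching nothing.
It also fails if it takes over 32 s, if anything falls off the work surface, if the arm or the gripper's body presses on something with over 40 N, if the wrist force passes 120 N, or if a joint passes its speed limit or range.

## Working session

There is one attempt and no reset: what is moved stays moved. The work goes in short steps, Python scripts to look and compute and a shell command to move; the robot and the scene stay as the last step left them, time stands still between calls to the robot, and variables do not carry over. Pictures are saved under pics/ and viewed, on a budget of 10 in all, crops included, one or two more only if the job needs it, and the job is handed in when it is done.

```bash
mkdir -p pics
cat > h.py <<'E'
import numpy as np, cv2
from station import readout, eyes, r
def grab(n,tag):
    p,d=eyes.get_image(n); cv2.imwrite(f'pics/{tag}.png',p[:,:,::-1]); np.save(f'pics/{tag}.npy',d); return p,d
def world(n,d,u,v,win=2):
    c=eyes.get_calibration(n); w=d[v-win:v+win+1,u-win:u+win+1]; z=np.median(w[w>0])
    q=np.array([(u-c['cx'])/c['fx']*z,(v-c['cy'])/c['fy']*z,z,1])
    return (np.linalg.inv(c['world_to_cam'])@q)[:3]
E
python3 - <<'E'
from h import *
for n in('scene','top'): grab(n,n+'1')
s=readout.state(); print(s['time'],s['tool_pos'],s['eef_rot'],s['width'],r.grasp_offset)
E
```

```text
0.1 [ 190.52205026 -515.45548977  217.91448506] [[ 9.38052833e-01  3.46492191e-01 -2.11053405e-04]
 [ 3.46492078e-01 -9.38051563e-01  1.58257033e-03]
 [ 3.50369282e-04 -1.55766291e-03 -9.99998725e-01]] 0.9979467560945123 -18.8
```

View pics/top1.png

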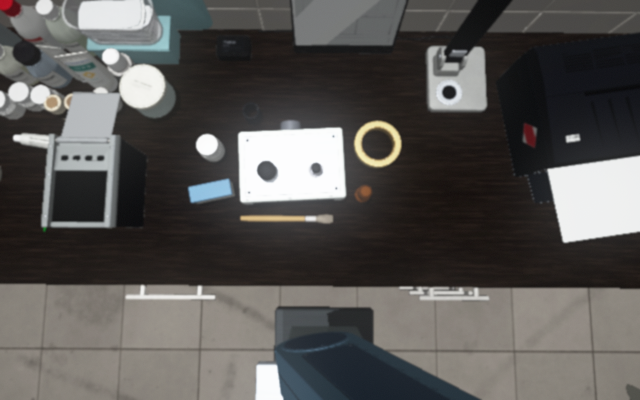

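View pics/scene1.png

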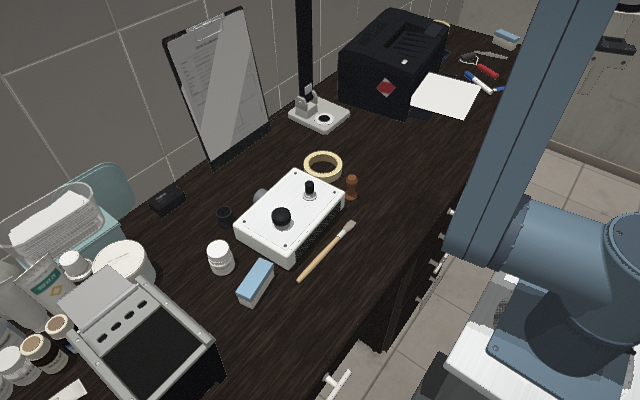

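The top view shows the white box at about cols 238–345, rows 128–203. The broad fan knob is near (267,171) and the slim knob near (316,169). In the scene view the fan is near (281,217) and the lamp near (309,188).

Run:
```python
from h import *
a=cv2.imread('pics/top1.png')[120:210,230:350]; b=cv2.imread('pics/scene1.png')[160:270,225:355]
f=lambda i:cv2.resize(i,None,fx=6,fy=6,interpolation=cv2.INTER_CUBIC)[:,:780]
a,b=f(a),f(b); cv2.imwrite('pics/ca.png',a)
for n,pts in(('top',[(267,171),(316,169),(245,135),(338,133),(243,197),(340,195),(290,150),(292,185)]),('scene',[(281,215),(309,184)])):
    d=np.load(f'pics/{n}1.npy')
    for p in pts: print(n,p,world(n,d,*p,win=1).round(1))
# knob-head points by height in both cameras
for n in('top','scene'):
    d=np.load(f'pics/{n}1.npy'); c=eyes.get_calibration(n)
    v,u=np.mgrid[0:400,0:640]; q=np.stack([(u-c['cx'])/c['fx']*d,(v-c['cy'])/c['fy']*d,d,np.ones_like(d)],-1)@np.linalg.inv(c['world_to_cam']).T
    sl=(slice(120,210),slice(230,350)) if n=='top' else (slice(160,270),slice(225,355))
    P=q[sl].reshape(-1,4)[:,:3]
    x0=world(n,d,*((267,171) if n=='top' else (281,215)),win=1)
    x1=world(n,d,*((316,169) if n=='top' else (309,184)),win=1)
    for x in(x0,x1):
        m=(np.hypot(*(P[:,:2]-x[:2]).T)<35)&(P[:,2]>80)
        k=P[m]; t=k[k[:,2]>np.percentile(k[:,2],60)]
        print(n,m.sum(),k.min(0).round(1),k.max(0).round(1),t.mean(0).round(1))
    m=(abs(P[:,2]-60)<6); T=P[m][:,:2].astype(np.float32); print(n,'box top',P[m].mean(0).round(1),cv2.minAreaRect(T))
```

```text
top (267, 171) [544.8 133.9  99. ]
top (316, 169) [549.2  36.7 101.7]
top (245, 135) [627.4 185.9  60.6]
top (338, 133) [634.   -9.3  59.1]
top (243, 197) [496.5 186.3  61.1]
top (340, 195) [502.6 -13.7  59.4]
top (290, 150) [596.   91.   61.5]
top (292, 185) [522.3  85.8  61.6]
scene (281, 215) [545.  143.3  98.7]
scene (309, 184) [554.5  41.4 100.8]
top 319 [529.7 117.   80.5] [567.9 154.7 102.7] [548.4 135.7  99.2]
top 89 [545.3  28.4  81.6] [563.8  46.7 103.9] [556.   37.6 102.2]
top box top [567.1  86.3  60.8] ((577.5701293945312, 88.30626678466797), (170.66307067871094, 219.7937469482422), 3.3747482299804688)
scene 299 [531.3 119.7  80. ] [569.9 159.  101.1] [550.7 139.4  98.1]
scene 103 [546.1  30.7  80.5] [565.5  50.3 102.4] [556.5  40.  100.8]
scene box top [563.1 101.1  60.4] ((577.9986572265625, 100.17033386230469), (171.6826171875, 334.7580261230469), 2.7433929443359375)
```

View pics/ca.png

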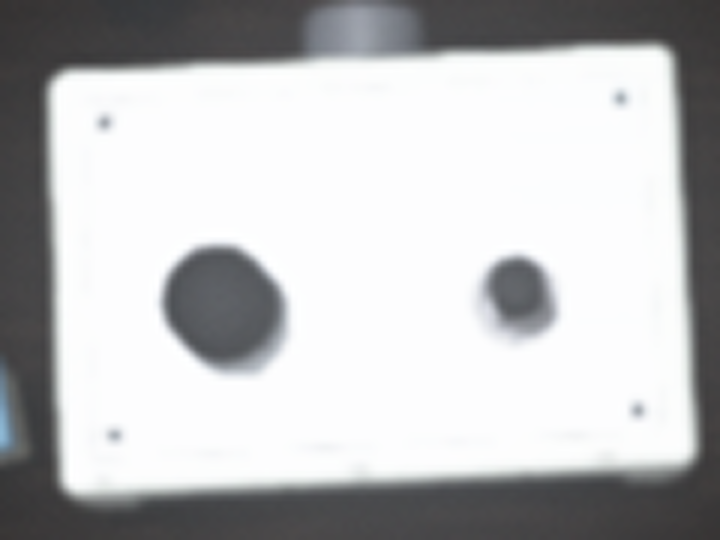

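Both cameras agree. The fan axis is at about (549.5, 137), head top at z≈98, so the grip point is z≈86 and the grasp needs TCP z≈67. The lamp is 98 mm away, and the box top is at z=60. With the current yaw the open fingers clear the lamp, so no turn is needed. I need to move +359, +653 in x and y, and will hover first.

```bash
python3 -m creep '{"travel":[[0.12,0.218,0],[0.24,0.436,0],[0.36,0.653,0],[0.36,0.653,0],[0.36,0.653,0],[0.36,0.653,0],[0.36,0.653,0]],"delta_rot":[[0,0,0],[0,0,0],[0,0,0],[0,0,0],[0,0,0],[0,0,0],[0,0,0]],"gripper":[1,1,1,1,1,1,1]}' 25
python3 -m creep '{"travel":[[0.12,0.218,0],[0.24,0.436,0],[0.358,0.653,-0.05],[0.358,0.653,-0.1],[0.358,0.653,-0.14],[0.358,0.653,-0.14],[0.358,0.653,-0.14],[0.358,0.653,-0.14],[0.358,0.653,-0.14],[0.358,0.653,-0.14]],"delta_rot":[[0,0,0],[0,0,0],[0,0,0],[0,0,0],[0,0,0],[0,0,0],[0,0,0],[0,0,0],[0,0,0],[0,0,0]],"gripper":[1,1,1,1,1,1,1,1,1,1]}'
python3 - <<'E'
from h import *
grab('scene','scene2'); s=readout.state(); print(s['time'],s['tool_pos'],s['eef_rot'].round(3) if hasattr(s['eef_rot'],'round') else s['eef_rot'],s['qpos'],s['ft_force'])
E
```

```text
time: 0.98
tool_pos: [371.7, -185.4, 218.5]
eef_rot: [[0.936, 0.353, 0.0], [0.353, -0.936, 0.001], [0.001, -0.001, -1.0]]
ft_force: [0.2, -2.3, -0.6]
width: 0.998
time: 2.22
tool_pos: [549.8, 135.5, 149.6]
eef_rot: [[0.939, 0.345, 0.001], [0.345, -0.939, -0.0], [0.001, 0.001, -1.0]]
ft_force: [0.2, 1.1, 1.1]
width: 1.0
2.275 [549.76848832 135.74508988 149.57006219] [[ 0.939  0.345  0.001]
 [ 0.345 -0.939 -0.   ]
 [ 0.001  0.001 -1.   ]] [ 4.52516302e-02  3.41199679e-01  1.59621359e+00 -1.84929464e-04
  1.20279253e+00  1.26413614e+00] [ 0.42902785 -0.49785317 -0.90352642]
```

View pics/scene2.png

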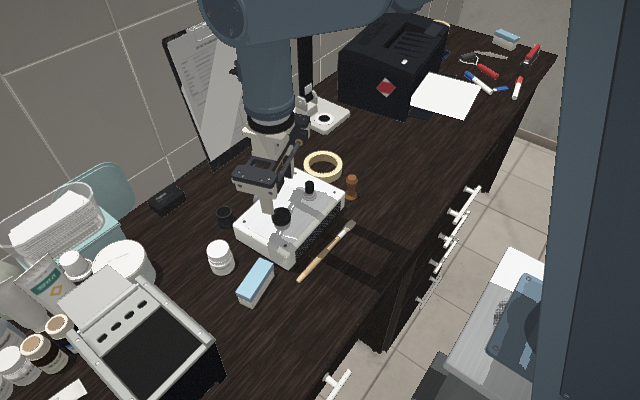

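The gripper hovers over the fan knob (281,217) with its fingers on either side, and the lamp knob (309,187) is clear. Now I descend 82 mm and close.

```bash
python3 -m creep '{"travel":[[0,0.003,-0.03],[0,0.003,-0.06],[0,0.003,-0.09],[0,0.003,-0.12],[0,0.003,-0.15],[0,0.003,-0.164],[0,0.003,-0.164],[0,0.003,-0.164]],"delta_rot":[[0,0,0],[0,0,0],[0,0,0],[0,0,0],[0,0,0],[0,0,0],[0,0,0],[0,0,0]],"gripper":[1,1,1,1,1,1,1,1]}' 25
python3 -m creep '{"travel":[[0,0,0],[0,0,0],[0,0,0],[0,0,0],[0,0,0],[0,0,0],[0,0,0],[0,0,0]],"delta_rot":[[0,0,0],[0,0,0],[0,0,0],[0,0,0],[0,0,0],[0,0,0],[0,0,0],[0,0,0]],"gripper":[0.6,0.4,0.2,0.2,0.2,0.2,0.2,0.2]}' 30
python3 - <<'E'
from h import *
grab('scene','s3'); i=cv2.imread('pics/s3.png')[130:280,200:370]; cv2.imwrite('pics/s3c.png',cv2.resize(i,None,fx=4,fy=4,interpolation=cv2.INTER_CUBIC)[:600])
E
```

```text
time: 3.28
tool_pos: [550.0, 138.6, 67.1]
eef_rot: [[0.938, 0.347, 0.001], [0.347, -0.938, 0.0], [0.001, 0.0, -1.0]]
ft_force: [0.0, -0.2, -0.2]
width: 1.001
time: 4.28
tool_pos: [549.8, 138.0, 66.7]
eef_rot: [[0.938, 0.346, 0.0], [0.346, -0.938, -0.001], [0.0, 0.001, -1.0]]
ft_force: [1.0, -4.8, -0.8]
width: 0.412
```

View pics/s3c.png

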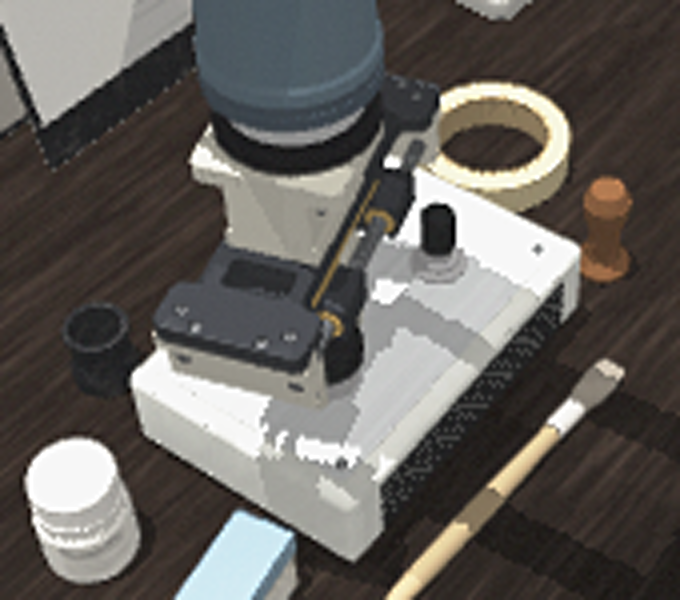

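The gripper holds the fan knob: opening 38 mm, against a 40 mm head, and small side force. The lamp knob at crop (437,230) is untouched. Now I pull up slowly.

```bash
python3 -m creep '{"travel":[[0,0,0.005],[0,0,0.01],[0,0,0.015]],"delta_rot":[[0,0,0],[0,0,0],[0,0,0]],"gripper":[0.2,0.2,0.2]}' 40
python3 -m creep '{"travel":[[0,0,0.005],[0,0,0.01],[0,0,0.015],[0,0,0.02],[0,0,0.025],[0,0,0.027],[0,0,0.027],[0,0,0.027]],"delta_rot":[[0,0,0],[0,0,0],[0,0,0],[0,0,0],[0,0,0],[0,0,0],[0,0,0],[0,0,0]],"gripper":[0.2,0.2,0.2,0.2,0.2,0.2,0.2,0.2]}'
python3 - <<'E'
from h import *
grab('scene','s4'); i=cv2.imread('pics/s4.png')[130:280,200:370]; cv2.imwrite('pics/s4c.png',cv2.resize(i,None,fx=4,fy=4,interpolation=cv2.INTER_CUBIC)[:600])
E
```

```text
time: 4.7
tool_pos: [549.8, 138.0, 73.7]
eef_rot: [[0.938, 0.346, 0.0], [0.346, -0.938, -0.001], [-0.0, 0.001, -1.0]]
ft_force: [1.9, -4.8, -2.5]
width: 0.41
time: 5.7
tool_pos: [549.7, 138.0, 86.8]
eef_rot: [[0.938, 0.346, -0.0], [0.346, -0.938, -0.001], [-0.0, 0.001, -1.0]]
ft_force: [2.3, -3.5, -7.3]
width: 0.41
```

View pics/s4c.png

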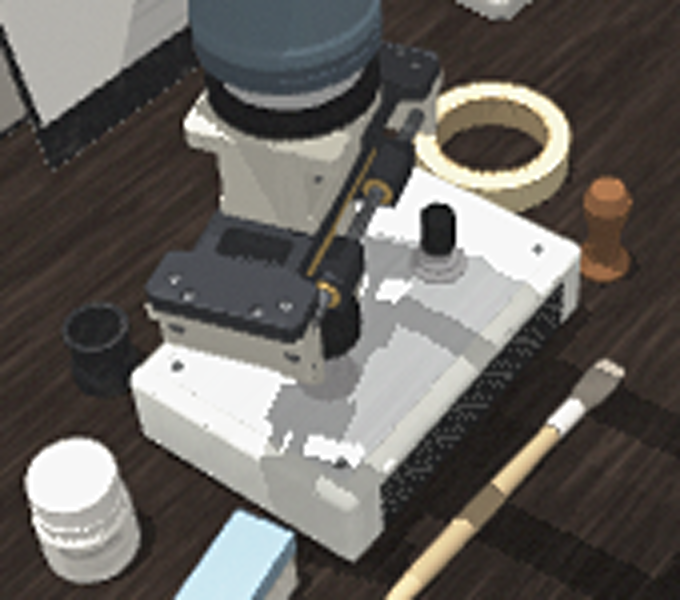

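The TCP rose 20.1 mm, and 7 N of downward force now holds it against a command of 21 mm. The picture shows the head raised with the fingers (crop 342,330) and the lamp still down. A small extra tug will confirm this is the stop.

```bash
python3 -m creep '{"travel":[[0,0,0.003],[0,0,0.003],[0,0,0.003]],"delta_rot":[[0,0,0],[0,0,0],[0,0,0]],"gripper":[0.2,0.2,0.2]}'
python3 -m creep '{"travel":[[0,0,-0.003],[0,0,-0.004],[0,0,-0.004]],"delta_rot":[[0,0,0],[0,0,0],[0,0,0]],"gripper":[0.2,0.2,0.2]}'
python3 - <<'E'
from h import *
for t in('scene1','s3','s4'):
    d=np.load(f'pics/{t}.npy'); 
    for uv in ((286,219),(285,213),(283,209)): print(t,uv,world('scene',d,*uv,win=1).round(1))
E
```

```text
time: 6.12
tool_pos: [549.7, 138.0, 86.9]
eef_rot: [[0.938, 0.346, -0.001], [0.346, -0.938, -0.001], [-0.001, 0.0, -1.0]]
ft_force: [6.7, -4.6, -16.2]
width: 0.407
time: 6.5
tool_pos: [549.8, 138.0, 86.8]
eef_rot: [[0.938, 0.346, -0.0], [0.346, -0.938, -0.001], [-0.0, 0.001, -1.0]]
ft_force: [1.4, -5.2, -3.3]
width: 0.409
scene1 (286, 219) [533.3 141.9  93.3]
scene1 (285, 213) [542.6 133.9  98. ]
scene1 (283, 209) [553.4 127.9  97.4]
s3 (286, 219) [533.3 141.9  93.4]
s3 (285, 213) [503.1 172.6 161.9]
s3 (283, 209) [505.8 173.9 172.2]
s4 (286, 219) [549.6 125.9  66.1]
s4 (285, 213) [533.6 142.8 112.6]
s4 (283, 209) [540.5 140.4 117.6]
```

The 2 mm tug moved nothing and raised the force to 16 N. The head top now reads z≈118, up from 98. The knob is out at its stop, so I push it home.

```bash
python3 -m creep '{"travel":[[0,0,-0.006],[0,0,-0.012],[0,0,-0.018],[0,0,-0.024],[0,0,-0.03],[0,0,-0.036],[0,0,-0.042],[0,0,-0.045],[0,0,-0.045],[0,0,-0.045]],"delta_rot":[[0,0,0],[0,0,0],[0,0,0],[0,0,0],[0,0,0],[0,0,0],[0,0,0],[0,0,0],[0,0,0],[0,0,0]],"gripper":[0.2,0.2,0.2,0.2,0.2,0.2,0.2,0.2,0.2,0.2]}'
```

```text
time: 7.75
tool_pos: [549.9, 138.0, 66.6]
eef_rot: [[0.938, 0.347, 0.001], [0.347, -0.938, -0.001], [0.001, 0.001, -1.0]]
ft_force: [-3.6, -5.7, 13.5]
width: 0.411
```

Back at z=66.6, the same as at the grasp, with 13.5 N pushing up from the home stop. I'll ease off, open and retreat.

```bash
python3 -m creep '{"travel":[[0,0,0.003],[0,0,0.003],[0,0,0.003],[0,0,0.003],[0,0,0.003],[0,0,0.003],[0,0,0.003],[0,0,0.003],[0,0,0.003]],"delta_rot":[[0,0,0],[0,0,0],[0,0,0],[0,0,0],[0,0,0],[0,0,0],[0,0,0],[0,0,0],[0,0,0]],"gripper":[0.2,0.5,0.7,1,1,1,1,1,1]}'
python3 -m creep '{"travel":[[0,0,0.04],[0,0,0.1],[0,0,0.2],[0,0,0.28],[-0.1,-0.2,0.28],[-0.2,-0.4,0.28],[-0.2,-0.5,0.28],[-0.2,-0.5,0.28],[-0.2,-0.5,0.28],[-0.2,-0.5,0.28],[-0.2,-0.5,0.28]],"delta_rot":[[0,0,0],[0,0,0],[0,0,0],[0,0,0],[0,0,0],[0,0,0],[0,0,0],[0,0,0],[0,0,0],[0,0,0],[0,0,0]],"gripper":[1,1,1,1,1,1,1,1,1,1,1]}'
python3 - <<'E'
from h import *
p,d=grab('scene','s5'); d1=np.load('pics/scene1.npy')
for uv in((281,215),(286,219),(285,213),(309,184)): print(uv,world('scene',d1,*uv,win=1).round(1),world('scene',d,*uv,win=1).round(1))
E
```

```text
time: 8.88
tool_pos: [549.6, 138.5, 66.2]
eef_rot: [[0.938, 0.346, 0.0], [0.346, -0.938, -0.0], [0.0, 0.0, -1.0]]
ft_force: [-0.1, 0.1, 0.2]
width: 0.998
time: 10.25
tool_pos: [449.7, -110.8, 206.2]
eef_rot: [[0.938, 0.346, 0.0], [0.346, -0.938, 0.0], [0.0, -0.0, -1.0]]
ft_force: [-0.2, 1.0, 0.3]
width: 0.999
(281, 215) [545.  143.3  98.7] [545.2 143.2  98.4]
(286, 219) [533.3 141.9  93.3] [532.9 142.3  94.1]
(285, 213) [542.6 133.9  98. ] [542.8 133.7  97.7]
(309, 184) [554.5  41.4 100.8] [553.7  42.4 102. ]
```

View pics/s5.png

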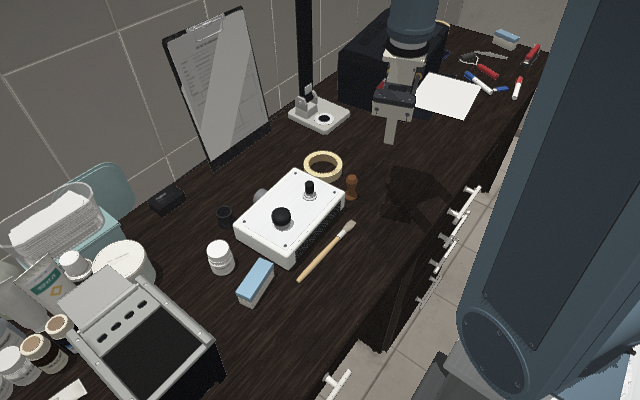

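Both knobs are at their starting heights (fan at (281,217), lamp at (309,187)), the things around the box are undisturbed, and the arm is clear.

```bash
python3 -c "
from station import r
print(r.close_job())"
```

```text
the job is handed in; nothing more can be done
None
```

I gave the fan its test run and handed the job in at about 10.3 s of robot time. I gripped the fan knob, pulled it straight up to its detent, pushed it back fully home, let go and moved the arm clear.

- **Out at the detent:** the tool rose 20.1 mm and the head top read z≈118 mm, up from 98. An extra 2 mm tug moved it no further and met 16 N, so it was at the stop.
- **Back home:** the tool returned to its grasp height and met 13.5 N of resistance at the home stop. After release the knob's depth readings matched the start to within about 1 mm.
- **Lamp knob and surroundings:** the slim knob read within about 1 mm of its starting height, still pushed in. Nothing on the desk looked disturbed in the last picture.

No check failed or disagreed. The largest wrist reading I saw was about 18 N, though readings were only taken at the end of each move.

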